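# Push a chipped tile through the flap of the dust-tight scrap box

### The job

Put the chipped tile into the scrap box: with your fingertips push it steadily along the feed tray so that it swings the flap open, and keep pushing until it has tipped over the inner edge and slid down into the box, then draw the hand back so that the flap falls fully shut and keeps the dust in. The tile only slides on the tray, so do not pick it up, tip it up on the tray or bat it through. Leave the hand brush on the tray and everything else on the bench where it is.

Things in the scene. Friction and masses are not known exactly. Their poses are not given: they have to be found in the camera images.
- scrapbox: Fixed grey sheet-steel scrap box with a bare steel feed tray before it; stands turned on the bench. Origin: on the bench under the middle of the closed flap, in its plane. +x is the level feed direction, from the tray's open end to the flap and on into the box; +y left of it, z up. Box behind the flap: 364 mm long, 240 wide, 182 high, clear window in its roof; a black filter on its far end reaches 237.
- tray_mouth (a point): Middle of the feed tray's open end (no wall here), on its top face: box frame x = -300, y = 0, z = 100 mm. The tray is a smooth flat level sheet 100 mm above the bench. Cheeks 40 mm high stand along it at y = +-150 from x = -300 to -120, then run in like a funnel to y = +-95 at the flap (x = 0). Axes as the box.
- tray_edge (a point): Middle of the tray's inner edge, on its top face, inside the box: x = +32, y = 0, z = 100 mm in the box frame. Past it a smooth slide falls at 40 degrees to the box floor; a tile whose centre has passed this edge tips and slides down by itself. Axes as the box.
- hinge_mid (a point): Middle of the flap's hinge axis, across the top of the opening: x = 2, y = 0, z = 172 mm in the box frame, 72 above the tray. The clear opening under it is 190 mm wide and 68 high; the box roof's front lip is straight above it, top at 182 mm. Axes as the box.
- flap (a joint): The flap: a steel sheet 184 mm wide, 66 high, about 0.11 kg, hung from the hinge along its top and free-swinging. 0 rad = hanging shut (it cannot swing outwards); positive = lower edge swung inwards, away from the tray; about 0.5 while it rides on the tile. It falls back to 0 by its weight once nothing props it.
- flap_edge (a point): The middle of the flap's lower edge; 3 mm above the tray when shut.
- tile: The chipped tile: plain unglazed square tile 100 x 100 x 15 mm thick, about 0.26 kg, lying flat on the tray, one corner of about 35 mm broken off. Origin: centre of the square on its underside, 100 mm above the bench. Its x axis leads, within 0.45 rad of the feed direction at the start; the broken corner is at +x +y; the rear edge (x = -50) is whole and straight, 100 long.
- brush: Wooden hand brush, 162 x 34 x 33 mm high, lying on the tray along its left cheek (+y of the box). Origin: on its underside, 20 mm behind the middle of the bristles; the handle points to its -x, back to the tray's open end. To be left alone.
- brush_pot: White pot, 80 mm diameter, 95 high, with paint brushes standing in it to 190, on the bench beside the tray. Origin: centre of its underside. To be left alone.
- water: Clear water bottle, 64 mm diameter, 200 high, on the bench beside the box. Origin: centre of its underside. To be left alone.
- jar: Lidded glaze jar, 64 mm diameter, 70 high, on the bench beside the box. Origin: centre of its underside. To be left alone.
- dish: Small yellow dish, 110 mm diameter, 35 high, on the bench before the open end of the tray. Origin: centre of its underside. To be left alone.
- tiles: Stack of four sound tiles, 100 x 100 x 60 mm high, on the bench beside the box. Origin: centre of its underside. To be left alone.
- mug: Unglazed mug, 80 mm diameter, 85 high, on the bench before the open end of the tray. Origin: centre of its underside. To be left alone.

How it is judged:
By the outcome, as a careful person would: the job done as asked, in the order asked, and still so for the second after the job is handed in, with the robot touching nothing.
It also fails if it takes over 38 s, if anything falls off the work surface, if the arm or the gripper's body presses on something with over 40 N, if the wrist force passes 120 N, or if a joint passes its speed limit or range.

### The arm

A 6-joint arm with a two-finger parallel gripper is mounted at the origin on the work surface. World frame = base frame: x ahead of the robot, y to its left, z up, the work surface at z = 0. Lengths are in mm, angles in rad, forces in N, time in s.
With the tool pointing down it reaches from about 350 to 875 mm from the base axis. Payload 4.2 kg.
Tool frame: the origin (TCP) lies midway between the tips of the shut fingers; the grasp point (between the pads) lies 19 mm behind it; z points along the fingers, y is the line along which they close (so a half turn about z gives the same grasp; the last joint's range is limited). The gripper opens to 85 mm and grips with 20 to 120 N. Pads are 22 mm wide; open, the fingers measure 114 mm over their backs; the gripper's body (76 mm by 85 mm) begins 54 mm behind the grasp point. The pads swing forward as they close: fully open they stand 13 mm farther back than shut.
Start: joints at [-0.891, 0.385, 0.008, 0, -1.194, -0.259], TCP at [255.319, -570.448, 231.312] pointing down, gripper open.
Joint ranges: [-3.14, 3.14], [-1.21, 2.06], [-1.07, 1.41], [-3.16, 2.05], [-2.99, -0.16], [-3.1, 3.1]. Speed limits (rad/s): [2.79, 2.79, 3.14, 3.14, 3.14, 3.14].

### API

Orientations are given as a unit quaternion [x, y, z, w].
In Python, from bench import arm gives the robot as it stands.
- The arm moves only by the tool send_rows, never from a script. Its argument "targets" is a list of rows, each an object of numbers: "gripper": the gripper command: -1 is fully open, 1 is shut, values between are in proportion; "x", "y", "z": the shift along the tool's x, y, z in cm; "ax", "ay", "az": the turn, a rotation vector about the tool's x, y, z in degrees. A call has 1 to 5 rows; each row shifts and turns the commanded pose from where the row before left it, along the tool's axes as they then stand; what a row does not reach is not made up. A row lasts 1/12 s, in which the tool goes at most 41.7 mm and 7.16 degrees, less where a joint would pass 70% of its speed; a pose out of reach is approached as far as the arm can. A call is refused whole if a number of a shift passes 4.17 or a number of a turn 7.16, either way. A call with a gripper value outside its range is refused whole. The fingers move at their own pace and stop on an object; the grip force is fixed at half the most. Time passes only in rows, so rows that do not move let the fingers close. It gives the time, the measured TCP pose, the force, the opening and the grip force at its end, in the units of the state.
- arm.read_state(): the state, without advancing time (a new reading comes with each control period).
- arm.get_image(name): name is "scene" or "top"; returns (picture, depth): 420x560x3 uint8, red, green, blue; 420x560 float32, mm along the optical axis (not along the pixel's ray), 0 where there is no reading.
- arm.camera_model(name): a dict with "fx", "fy", "cx", "cy" (pixels), "cam_to_world" (4x4, takes a point from camera to world coordinates). Camera axes: x right, y down, z forward; pixel columns grow to the right and rows downward; lengths in mm; the calibration is good to about 2 mm. A picture is of the moment at which its call begins. camera_model takes no time and is no camera call.
- arm.job_done(): hands the job in; it is judged then, once.
Trained networks look in the newest picture that a camera, given by its name, has taken for a name from the list of things; names that differ only in an ending like _2 or _b are one class to them, and where a whole thing is asked for, a point or a joint stands for the part that bears it (a point fixed in the world has none). Each returns a list of dicts, best first, with "score" (0 to 1); they miss things now and then, are a little off and sometimes report something else, mostly with a low value. They report only what shows in the picture. A call takes as long as a camera call.
- arm.boxes_of(camera, thing): "rect" ([left, top, width, height] in pixels, round what is visible of it).
The state is a dict: "clock": time; "joints": joint angles; "joint_vel": joint speeds; "joint_efforts": joint torques, N m; "position": TCP position; "ee_rot": TCP orientation; "contact_force": force on the tool from outside, world axes, zero at the start; "wrist_torque": the same for the moment, N m; "gripper_width": finger opening in mm; "grasp_force": force on a finger pad.
Only numpy, scipy, OpenCV 4.12 (cv2) and the standard library are available. Lean on these libraries where they do the work, as an engineer would, in place of code of your own. Each camera call takes 0.05 s, during which the arm holds its last target. There are 200 camera calls.

## Working session

There is one attempt and no reset: what is moved stays moved. The work goes in short steps, Python scripts to look and compute and a tool call to move; the robot and the scene stay as the last step left them, time stands still between calls to the robot, and variables do not carry over. Pictures are saved under pics/ and viewed, at most 10 in all, crops included, and the job is handed in when it is done.

Besides the shell and the picture viewer there is one more tool, called after "Request:" as name([rows], argument=value, ...), one row to a line, values as JSON. send_rows: Moves the arm, as the interface text tells. Its arguments: {"type":"object","properties":{"targets":{"type":"array"}},"required":["targets"]}

```bash
mkdir -p pics; cat > h.py <<'E'
from bench import arm
import numpy as np, cv2
def snap(n,f):
    im,d=arm.get_image(n); cv2.imwrite('pics/'+f,im[:,:,::-1]); np.save(f'{n}.npy',d); return im,d
def cloud(n,d):
    m=arm.camera_model(n); v,u=np.mgrid[0:d.shape[0],0:d.shape[1]]
    p=np.stack([(u-m['cx'])/m['fx']*d,(v-m['cy'])/m['fy']*d,d,np.ones_like(d)],-1)
    w=(p@np.array(m['cam_to_world']).T)[...,:3]; w[d==0]=np.nan; return w
E
python3 - <<'E'
from h import *
for n in('scene','top'):
    im,d=snap(n,n+'0.png'); w=cloud(n,d)
    print(n,np.array(arm.camera_model(n)['cam_to_world'])[:3].round(2).tolist())
    for t in('tile','brush','scrapbox','flap','brush_pot','water','jar','dish','tiles','mug'):
        for r in arm.boxes_of(n,t)[:2]:
            l,tp,a,b=r['rect']; print(t,round(r['score'],2),np.round(r['rect']).tolist(), w[int(tp+b/2),int(l+a/2)].round(0))
s=arm.read_state(); print(s)
E
```

```text
scene [[0.1, 0.83, -0.54, 1397.17], [0.99, -0.08, 0.07, -56.6], [0.01, -0.55, -0.84, 1446.41]]
tile 0.76 [309.0, 214.0, 38.0, 35.0] [619. 175. 117.]
tile 0.61 [128.0, 176.0, 257.0, 120.0] [650. -28. 182.]
brush 0.7 [319.0, 259.0, 61.0, 13.0] [737. 216. 133.]
scrapbox 0.93 [126.0, 173.0, 256.0, 124.0] [646. -33. 181.]
brush_pot 0.97 [319.0, 269.0, 30.0, 47.0] [765. 177.  30.]
water 0.94 [250.0, 270.0, 31.0, 46.0] [794. -17. 130.]
jar 0.77 [224.0, 284.0, 22.0, 29.0] [775. -98.  74.]
dish 0.77 [381.0, 236.0, 38.0, 32.0] [644. 400.   6.]
tiles 0.73 [158.0, 178.0, 35.0, 12.0] [ 366. -261.   61.]
mug 0.94 [371.0, 182.0, 32.0, 39.0] [509. 378.  84.]
top [[0.0, -1.0, 0.09, 414.42], [-1.0, -0.0, -0.0, 52.74], [0.0, -0.09, -1.0, 1369.9]]
tile 0.84 [199.0, 150.0, 46.0, 46.0] [606. 189. 112.]
scrapbox 0.76 [168.0, 116.0, 294.0, 125.0] [582. -31. 183.]
flap 0.29 [165.0, 115.0, 296.0, 125.0] [585. -27. 181.]
brush_pot 0.66 [215.0, 73.0, 34.0, 40.0] [829. 173.  18.]
water 0.67 [292.0, 87.0, 30.0, 36.0] [763. -13. 150.]
jar 0.67 [175.0, 120.0, 69.0, 14.0] [713. 216. 134.]
jar 0.54 [325.0, 102.0, 33.
[... 216 characters left out ...]
': array([-8.91392506e-01,  3.84689170e-01,  7.86965364e-03, -8.81485135e-07,
       -1.19398394e+00, -2.58612873e-01]), 'joint_vel': array([-0.00051685,  0.00013538,  0.00188458,  0.00255128,  0.00081521,
       -0.00030223]), 'joint_efforts': array([-2.89305644e-04, -3.92102194e+01,  1.88616711e+01,  4.19073030e+00,
       -4.56834459e-04,  4.72728757e-06]), 'position': array([ 255.3175058 , -570.43868106,  231.30658681]), 'ee_rot': array([-2.08846510e-01,  9.77948432e-01,  3.36406456e-06, -1.24520414e-06]), 'contact_force': array([ 0.08859092, -0.47355381, -0.06505495]), 'wrist_torque': array([-0.05096342,  0.00808816, -0.02459514]), 'grasp_force': 0.0, 'gripper_width': 85.26271081349472}
```

View pics/top0.png

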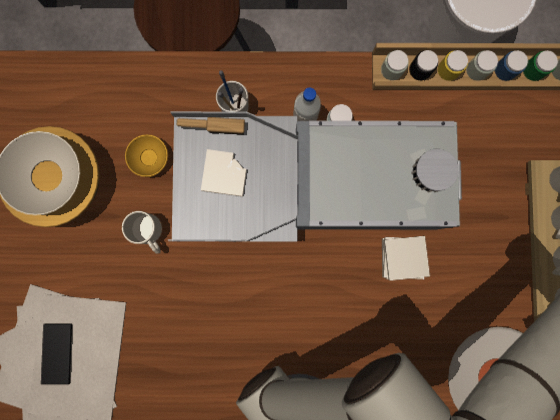

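View pics/scene0.png

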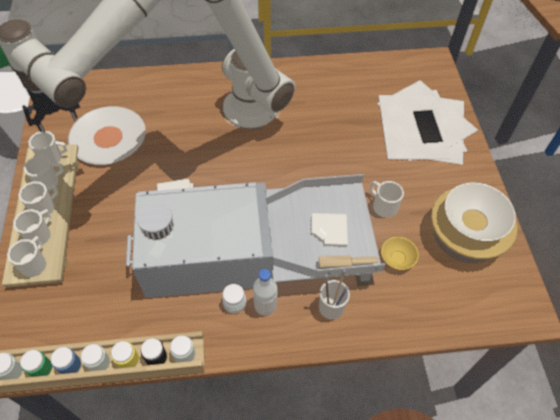

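The top view shows the tray at cols 172–297, rows 112–241, with the feed direction to the right (about world −y). The tile is at about (224,172) with its broken corner at the upper right, and the brush lies along the upper cheek at (210,126). The mug (142,228) and dish (148,156) stand before the mouth. The scene view agrees.

```bash
cat >> h.py <<'E'
def tilefit(n,f,B=None):
    im,d=snap(n,f); w=cloud(n,d)
    return im,d,w
def boxfit(w):
    m=(abs(w[...,2]-182)<5)&(abs(w[...,0]-585)<180)&(abs(w[...,1]+30)<350)
    m=cv2.morphologyEx(m.astype(np.uint8),cv2.MORPH_OPEN,np.ones((5,5)))
    k,l,s,_=cv2.connectedComponentsWithStats(m); i=1+np.argmax(s[1:,4])
    p=w[l==i]; return p, cv2.minAreaRect(p[:,:2].astype(np.float32))
E
python3 - <<'E'
from h import *
from scipy.spatial import cKDTree
for n in('top','scene'):
    d=np.load(n+'.npy'); w=cloud(n,d); im=cv2.imread(f'pics/{n}0.png')
    p,r=boxfit(w); print(n,'roof',np.median(p[:,2]),r,cv2.boxPoints(r).round(1).tolist())
    z=w[...,2]
    tr=(abs(z-100)<5)&(w[...,1]>60)&(w[...,1]<360)&(w[...,0]>380)&(w[...,0]<800)
    q=w[tr]; print('tray',np.median(q[:,2]),cv2.minAreaRect(q[:,:2].astype(np.float32)))
    hsv=cv2.cvtColor(im,cv2.COLOR_BGR2HSV)
    t=(im.min(2)>170)&(abs(z-113)<8)&(w[...,1]>60)&(w[...,1]<360)
    t=cv2.morphologyEx(t.astype(np.uint8),cv2.MORPH_OPEN,np.ones((3,3)))
    k,l,s,_=cv2.connectedComponentsWithStats(t); i=1+np.argmax(s[1:,4])
    q=w[l==i]; r=cv2.minAreaRect(q[:,:2].astype(np.float32)); print('tile',s[i],np.median(q[:,2]),r,cv2.boxPoints(r).round(1).tolist())
    c=cv2.approxPolyDP(cv2.convexHull(q[:,:2].astype(np.float32)),5,True)[:,0]; print(c.round(0).tolist())
    ck=(abs(z-140)<4)&(w[...,1]>60)&(w[...,1]<360)&(w[...,0]>380)&(w[...,0]<800); q=w[ck]
    for lo in (True,False):
        qq=q[(q[:,0]<560)==lo]; 
        for a in range(100,340,40):
            g=qq[abs(qq[:,1]-a)<8]; 
            if len(g): print('cheek',lo,a,g[:,0].mean().round(0),len(g),end=' ')
    print()
E
```

```text
top roof 181.98141536068033 ((595.0045776367188, -174.4164276123047), (363.0619201660156, 238.09532165527344), 89.98747253417969) [[475.8999938964844, -355.8999938964844], [714.0, -356.0], [714.0999755859375, 7.099999904632568], [476.0, 7.099999904632568]]
tray 99.89119727800698 ((620.5679931640625, 185.02713012695312), (353.7759704589844, 246.19302368164062), 0.20518910884857178)
tile [ 201  149   44   46 1537] 114.8154148725539 ((606.8383178710938, 181.73114013671875), (100.33761596679688, 100.92280578613281), 82.162109375) [[550.0, 138.89999389648438], [650.0, 125.0999984741211], [663.7000122070312, 224.5], [563.7000122070312, 238.3000030517578]]
[[662.0, 223.0], [565.0, 236.0], [553.0, 140.0], [614.0, 134.0], [652.0, 163.0]]
cheek True 100 456.0 10 cheek True 140 444.0 11 cheek True 180 444.0 13 cheek True 220 444.0 13 cheek True 260 444.0 8 cheek True 300 445.0 7 cheek False 100 733.0 12 cheek False 140 741.0 18 cheek False 180 743.0 21 cheek False 220 742.0 16 cheek False 260 742.0 13 cheek False 300 746.0 14 
scene roof 183.05290843813464 ((558.9801025390625, -209.434097290039
[... 303 characters left out ...]
484375), 0.09597575664520264)
tile [312 213  36  32 837] 116.32874783973102 ((604.0360717773438, 184.36724853515625), (99.3998031616211, 105.58367156982422), 82.33824157714844) [[545.0999755859375, 142.10000610351562], [649.7000122070312, 128.10000610351562], [663.0, 226.60000610351562], [558.2999877929688, 240.6999969482422]]
[[662.0, 225.0], [564.0, 240.0], [549.0, 145.0], [616.0, 139.0], [653.0, 164.0]]
cheek True 100 458.0 7 cheek True 140 443.0 12 cheek True 180 444.0 10 cheek True 220 443.0 11 cheek True 260 444.0 12 cheek True 300 442.0 7 cheek False 100 732.0 7 cheek False 140 736.0 24 cheek False 180 739.0 26 cheek False 220 737.0 23 cheek False 260 735.0 18 cheek False 300 742.0 10
```

Request:
send_rows([
  {"z": -2, "x": -2.5, "y": 2.4, "gripper": 0},
  {"z": -2, "x": -2.5, "y": 2.4, "gripper": 0},
  {"z": -2, "x": -2.5, "y": 2.4, "gripper": 0},
  {"z": -1, "x": -2.5, "y": 2.4, "gripper": 0},
  {"x": -2.5, "y": 2.4, "gripper": 0},
])

```text
$.targets[0]: bad value
```

Request:
send_rows([
  {"x": -2.8, "y": 2.66, "gripper": 0},
  {"x": -2.8, "y": 2.66, "gripper": 0},
  {"x": -2.8, "y": 2.66, "gripper": 0},
  {"x": -2.8, "y": 2.66, "gripper": 0},
  {"x": -2.8, "y": 2.66, "gripper": 0},
])

```text
$.targets[0]: bad value
```

Request:
send_rows([
  {"x": -2.8, "y": 2.66, "gripper": 0},
  {"x": -2.8, "y": 2.66, "gripper": 0},
  {"x": -2.8, "y": 2.66, "gripper": 0},
  {"x": -2.8, "y": 2.66, "gripper": 0},
  {"x": -2.8, "y": 2.66, "gripper": 0},
])

```text
$.targets[0]: bad value
```

Request:
send_rows([
  {"gripper": 0, "x": -2.5, "y": 2.4, "z": -2, "ax": 0, "ay": 0, "az": 0},
  {"gripper": 0, "x": -2.5, "y": 2.4, "z": -2, "ax": 0, "ay": 0, "az": 0},
  {"gripper": 0, "x": -2.5, "y": 2.4, "z": -2, "ax": 0, "ay": 0, "az": 0},
  {"gripper": 0, "x": -2.5, "y": 2.4, "z": -1, "ax": 0, "ay": 0, "az": 0},
  {"gripper": 0, "x": -2.5, "y": 2.4, "z": 0, "ax": 0, "ay": 0, "az": 0},
])

```text
clock: 1.52
position: [321.6, -409.5, 304.5]
ee_rot: [-0.209, 0.978, -0.003, 0.002]
contact_force: [1.2, -0.1, 0.7]
gripper_width: 42.8
grasp_force: 0.0
```

Request:
send_rows([
  {"gripper": 0, "x": -2.73, "y": 2.62, "z": 0, "ax": 0, "ay": 0, "az": 0},
  {"gripper": 0, "x": -2.73, "y": 2.62, "z": 0, "ax": 0, "ay": 0, "az": 0},
  {"gripper": 0, "x": -2.73, "y": 2.62, "z": 0, "ax": 0, "ay": 0, "az": 0},
  {"gripper": 0, "x": -2.73, "y": 2.62, "z": 0, "ax": 0, "ay": 0, "az": 0},
  {"gripper": 0, "x": -2.73, "y": 2.62, "z": 0, "ax": 0, "ay": 0, "az": 0},
])

```text
clock: 1.93
position: [391.7, -232.8, 301.7]
ee_rot: [-0.209, 0.978, -0.0, 0.0]
contact_force: [1.6, -0.5, -0.1]
gripper_width: 42.7
grasp_force: 0.0
```

Request:
send_rows([
  {"gripper": 0, "x": -2.73, "y": 2.62, "z": 0, "ax": 0, "ay": 0, "az": 0},
  {"gripper": 0, "x": -2.73, "y": 2.62, "z": 0, "ax": 0, "ay": 0, "az": 0},
  {"gripper": 0, "x": -2.73, "y": 2.62, "z": 0, "ax": 0, "ay": 0, "az": 0},
  {"gripper": 0, "x": -2.73, "y": 2.62, "z": 0, "ax": 0, "ay": 0, "az": 0},
  {"gripper": 0, "x": -2.73, "y": 2.62, "z": 0, "ax": 0, "ay": 0, "az": 0},
])

```text
clock: 2.35
position: [462.8, -57.3, 301.8]
ee_rot: [-0.209, 0.978, -0.0, 0.001]
contact_force: [0.5, -0.4, 0.1]
gripper_width: 42.8
grasp_force: 0.0
```

Request:
send_rows([
  {"gripper": 0, "x": -2.73, "y": 2.62, "z": 0, "ax": 0, "ay": 0, "az": 0},
  {"gripper": 0, "x": -2.73, "y": 2.62, "z": 0, "ax": 0, "ay": 0, "az": 0},
  {"gripper": 0, "x": -2.73, "y": 2.62, "z": 0, "ax": 0, "ay": 0, "az": 0},
  {"gripper": 0, "x": -2.73, "y": 2.62, "z": 0, "ax": 0, "ay": 0, "az": 0},
  {"gripper": 0, "x": -2.73, "y": 2.62, "z": 0, "ax": 0, "ay": 0, "az": 0},
])

```text
clock: 2.77
position: [533.9, 118.1, 301.6]
ee_rot: [-0.209, 0.978, 0.0, 0.0]
contact_force: [0.9, -0.8, 0.0]
gripper_width: 42.5
grasp_force: 0.0
```

Request:
send_rows([
  {"gripper": 0, "x": -2.73, "y": 2.62, "z": 0, "ax": 0, "ay": 0, "az": 0},
  {"gripper": 0, "x": -2.73, "y": 2.62, "z": 0, "ax": 0, "ay": 0, "az": 0},
  {"gripper": 0, "x": -2.73, "y": 2.62, "z": 0, "ax": 0, "ay": 0, "az": 0},
  {"gripper": 0, "x": -2.73, "y": 2.62, "z": 0, "ax": 0, "ay": 0, "az": 0},
  {"gripper": 0, "x": -2.73, "y": 2.62, "z": 0, "ax": 0, "ay": 0, "az": 0},
])

```text
clock: 3.18
position: [605.1, 293.3, 301.4]
ee_rot: [-0.209, 0.978, 0.0, 0.0]
contact_force: [0.9, 0.1, 0.4]
gripper_width: 42.5
grasp_force: 0.0
```

Request:
send_rows([
  {"gripper": 0, "x": 0, "y": 0, "z": 0, "ax": 0, "ay": 0, "az": -6.6},
  {"gripper": 0, "x": 0, "y": 0, "z": 0, "ax": 0, "ay": 0, "az": -6.6},
  {"gripper": 0, "x": 0, "y": 0, "z": 0, "ax": 0, "ay": 0, "az": -6.6},
  {"gripper": 0, "x": 0, "y": 0, "z": 0, "ax": 0, "ay": 0, "az": -6.6},
  {"gripper": 0, "x": 0, "y": 0, "z": 0, "ax": 0, "ay": 0, "az": -6.6},
])

```text
clock: 3.6
position: [604.7, 291.7, 301.1]
ee_rot: [-0.481, 0.877, -0.0, -0.0]
contact_force: [0.3, -0.2, -0.7]
gripper_width: 42.5
grasp_force: 0.0
```

Request:
send_rows([
  {"gripper": 0, "x": 0, "y": 0, "z": 0, "ax": 0, "ay": 0, "az": -6.6},
  {"gripper": 0, "x": 0, "y": 0, "z": 0, "ax": 0, "ay": 0, "az": -6.6},
  {"gripper": 0, "x": 0, "y": 0, "z": 0, "ax": 0, "ay": 0, "az": -6.6},
  {"gripper": 0, "x": 0, "y": 0, "z": 0, "ax": 0, "ay": 0, "az": -6.6},
  {"gripper": 0, "x": 0, "y": 0, "z": 0, "ax": 0, "ay": 0, "az": -6.6},
])

```text
clock: 4.02
position: [604.7, 291.5, 301.2]
ee_rot: [0.71, -0.704, -0.0, 0.0]
contact_force: [-0.9, -0.2, -0.1]
gripper_width: 42.5
grasp_force: 0.0
```

Request:
send_rows([
  {"gripper": 0, "x": 0, "y": 0, "z": 0, "ax": 0, "ay": 5, "az": 0},
  {"gripper": 0, "x": 0, "y": 0, "z": 0, "ax": 0, "ay": 5, "az": 0},
  {"gripper": 0, "x": 0, "y": 0, "z": 0, "ax": 0, "ay": 5, "az": 0},
  {"gripper": 0, "x": 0, "y": 0, "z": 0, "ax": 0, "ay": 5, "az": 0},
  {"gripper": 0, "x": 0, "y": 0, "z": 0, "ax": 0, "ay": 5, "az": 0},
])

```text
clock: 4.43
position: [604.8, 291.7, 301.9]
ee_rot: [0.691, -0.689, 0.155, 0.154]
contact_force: [0.2, -0.6, -0.5]
gripper_width: 42.9
grasp_force: 0.0
```

```bash
cat > st.py <<'E'
from h import *
from scipy.spatial.transform import Rotation as R
s=arm.read_state(); print(s['clock'],s['position'].round(1),s['joints'].round(2),s['contact_force'].round(1),s['gripper_width'].round(1)); print(R.from_quat(s['ee_rot']).as_matrix().T.round(3))
E
python3 st.py
```

```text
Traceback (most recent call last):
  File "st.py", line 3, in <module>
    s=arm.read_state(); print(s['clock'],s['position'].round(1),s['joints'].round(2),s['contact_force'].round(1),s['gripper_width'].round(1)); print(R.from_quat(s['ee_rot']).as_matrix().T.round(3))
                                                                                                                 ^^^^^^^^^^^^^^^^^^^^^^^^
AttributeError: 'float' object has no attribute 'round'
```

```bash
sed -i "s/s\['gripper_width'\].round(1)/s['gripper_width']/" st.py; python3 st.py
```

```text
4.4333 [604.8 291.7 301.9] [ 0.82  0.56  0.29  0.3  -1.63 -0.85] [ 0.2 -0.6 -0.5] 42.93902735378351
[[ 0.001 -0.905  0.426]
 [-1.    -0.002 -0.001]
 [ 0.002 -0.426 -0.905]]
```

Request:
send_rows([
  {"gripper": 0, "x": -1.15, "y": 0, "z": 3.22, "ax": 0, "ay": 0, "az": 0},
  {"gripper": 0, "x": -1.15, "y": 0, "z": 3.22, "ax": 0, "ay": 0, "az": 0},
  {"gripper": 0, "x": -1.15, "y": 0, "z": 3.22, "ax": 0, "ay": 0, "az": 0},
  {"gripper": 0, "x": -1.15, "y": 0, "z": 3.22, "ax": 0, "ay": 0, "az": 0},
  {"gripper": 0, "x": -1.15, "y": 0, "z": 3.22, "ax": 0, "ay": 0, "az": 0},
])

```text
clock: 4.85
position: [604.6, 275.5, 129.6]
ee_rot: [0.691, -0.69, 0.153, 0.153]
contact_force: [1.3, 0.8, -0.2]
gripper_width: 42.8
grasp_force: 0.0
```

Request:
send_rows([
  {"gripper": 0, "x": -0.42, "y": 0, "z": 0.91, "ax": 0, "ay": 0, "az": 0},
  {"gripper": 0, "x": -0.42, "y": 0, "z": 0.91, "ax": 0, "ay": 0, "az": 0},
  {"gripper": 0, "x": 0, "y": 0, "z": 0, "ax": 0, "ay": 0, "az": 0},
])

```text
clock: 5.1
position: [604.7, 275.4, 110.0]
ee_rot: [0.691, -0.689, 0.153, 0.154]
contact_force: [0.2, 0.2, 0.1]
gripper_width: 42.7
grasp_force: 0.0
```

```bash
python3 st.py; python3 -c "
from h import *
im,d=snap('scene','s1.png'); cv2.imwrite('pics/s1c.png',cv2.resize(im[150:330,230:430,::-1],None,fx=3.3,fy=3.3))"
```

```text
5.1 [604.7 275.4 110. ] [ 0.8   0.67 -0.01  0.32 -1.23 -0.95] [0.2 0.2 0.1] 42.74203513981826
[[ 0.002 -0.906  0.424]
 [-1.    -0.002  0.001]
 [-0.    -0.424 -0.906]]
```

View pics/s1c.png

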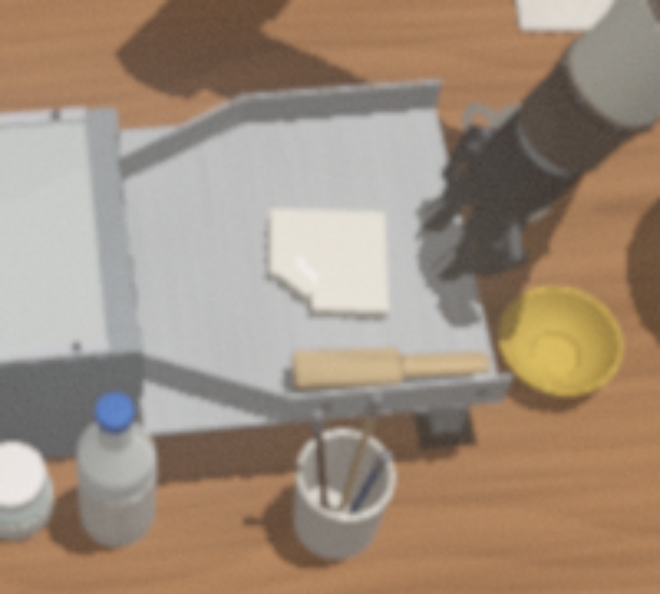

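The hand stands behind the tile: fingertips at about crop (430,215) and (450,275), just above the tray, with the tile ahead at (330,260) and the brush clear at (390,368). I'll lower until the tips are just above the tray.

Request:
send_rows([
  {"gripper": 0, "x": -0.12, "y": 0, "z": 0.27, "ax": 0, "ay": 0, "az": 0},
  {"gripper": 0, "x": -0.08, "y": 0, "z": 0.18, "ax": 0, "ay": 0, "az": 0},
  {"gripper": 0, "x": 0, "y": 0, "z": 0, "ax": 0, "ay": 0, "az": 0},
])

```text
clock: 5.4
position: [605.1, 275.9, 107.3]
ee_rot: [0.691, -0.69, 0.153, 0.152]
contact_force: [-1.4, -0.1, -0.8]
gripper_width: 42.9
grasp_force: 0.0
```

Request:
send_rows([
  {"gripper": 0, "x": -0.04, "y": 0, "z": 0.09, "ax": 0, "ay": 0, "az": 0},
  {"gripper": 0, "x": 0, "y": 0, "z": 0, "ax": 0, "ay": 0, "az": 0},
])

```text
clock: 5.57
position: [604.9, 275.5, 105.7]
ee_rot: [0.691, -0.69, 0.153, 0.152]
contact_force: [-0.3, 0.0, -0.3]
gripper_width: 42.8
grasp_force: 0.0
```

Request:
send_rows([
  {"gripper": 0, "x": -0.04, "y": 0, "z": 0.09, "ax": 0, "ay": 0, "az": 0},
  {"gripper": 0, "x": 0, "y": 0, "z": 0, "ax": 0, "ay": 0, "az": 0},
])

```text
clock: 5.73
position: [604.7, 275.3, 104.2]
ee_rot: [0.691, -0.69, 0.153, 0.153]
contact_force: [-0.0, 0.3, 0.1]
gripper_width: 42.6
grasp_force: 0.0
```

Request:
send_rows([
  {"gripper": 0, "x": 0, "y": 0, "z": 0, "ax": 0, "ay": 0, "az": 0},
  {"gripper": 0, "x": 0, "y": 0, "z": 0, "ax": 0, "ay": 0, "az": 0},
])

```text
clock: 5.9
position: [604.8, 275.3, 104.2]
ee_rot: [0.691, -0.69, 0.153, 0.153]
contact_force: [0.4, 0.9, -0.5]
gripper_width: 42.8
grasp_force: 0.0
```

Request:
send_rows([
  {"gripper": 0, "x": -0.04, "y": 0, "z": 0.09, "ax": 0, "ay": 0, "az": 0},
  {"gripper": 0, "x": 0, "y": 0, "z": 0, "ax": 0, "ay": 0, "az": 0},
  {"gripper": 0, "x": 0, "y": 0, "z": 0, "ax": 0, "ay": 0, "az": 0},
])

```text
clock: 6.15
position: [604.7, 275.3, 103.1]
ee_rot: [0.691, -0.69, 0.153, 0.153]
contact_force: [0.3, -0.2, -1.0]
gripper_width: 42.8
grasp_force: 0.0
```

Request:
send_rows([
  {"gripper": 0, "x": -0.04, "y": 0, "z": 0.09, "ax": 0, "ay": 0, "az": 0},
  {"gripper": 0, "x": 0, "y": 0, "z": 0, "ax": 0, "ay": 0, "az": 0},
  {"gripper": 0, "x": 0, "y": 0, "z": 0, "ax": 0, "ay": 0, "az": 0},
])

```text
clock: 6.4
position: [604.7, 275.3, 102.1]
ee_rot: [0.691, -0.69, 0.153, 0.153]
contact_force: [-0.5, -0.3, 0.1]
gripper_width: 42.8
grasp_force: 0.0
```

Request:
send_rows([
  {"gripper": 0, "x": -0.04, "y": 0, "z": 0.09, "ax": 0, "ay": 0, "az": 0},
  {"gripper": 0, "x": 0, "y": 0, "z": 0, "ax": 0, "ay": 0, "az": 0},
  {"gripper": 0, "x": 0, "y": 0, "z": 0, "ax": 0, "ay": 0, "az": 0},
])

```text
clock: 6.65
position: [604.9, 275.3, 101.7]
ee_rot: [0.691, -0.69, 0.153, 0.153]
contact_force: [-0.4, 0.4, 2.3]
gripper_width: 42.5
grasp_force: 1.2
```

Request:
send_rows([
  {"gripper": 0, "x": 0.1, "y": 0, "z": -0.22, "ax": 0, "ay": 0, "az": 0},
  {"gripper": 0, "x": 0.54, "y": 0, "z": 0.25, "ax": 0, "ay": 0, "az": 0},
  {"gripper": 0, "x": 0.54, "y": 0, "z": 0.25, "ax": 0, "ay": 0, "az": 0},
  {"gripper": 0, "x": 0.54, "y": 0, "z": 0.25, "ax": 0, "ay": 0, "az": 0},
  {"gripper": 0, "x": 0.45, "y": 0, "z": 0.21, "ax": 0, "ay": 0, "az": 0},
])

```text
clock: 7.07
position: [604.6, 251.3, 103.4]
ee_rot: [0.691, -0.69, 0.153, 0.153]
contact_force: [0.8, -0.9, -0.2]
gripper_width: 42.9
grasp_force: 0.0
```

Request:
send_rows([
  {"gripper": 0, "x": 0.45, "y": 0, "z": 0.21, "ax": 0, "ay": 0, "az": 0},
  {"gripper": 0, "x": 0.45, "y": 0, "z": 0.21, "ax": 0, "ay": 0, "az": 0},
  {"gripper": 0, "x": 0.45, "y": 0, "z": 0.21, "ax": 0, "ay": 0, "az": 0},
  {"gripper": 0, "x": 0.45, "y": 0, "z": 0.21, "ax": 0, "ay": 0, "az": 0},
  {"gripper": 0, "x": 0.45, "y": 0, "z": 0.21, "ax": 0, "ay": 0, "az": 0},
])

```text
clock: 7.48
position: [604.8, 227.3, 103.6]
ee_rot: [0.691, -0.69, 0.153, 0.153]
contact_force: [-0.8, 1.5, -0.2]
gripper_width: 42.8
grasp_force: 0.4
```

Request:
send_rows([
  {"gripper": 0, "x": 0.45, "y": 0, "z": 0.21, "ax": 0, "ay": 0, "az": 0},
  {"gripper": 0, "x": 0.45, "y": 0, "z": 0.21, "ax": 0, "ay": 0, "az": 0},
  {"gripper": 0, "x": 0.45, "y": 0, "z": 0.21, "ax": 0, "ay": 0, "az": 0},
  {"gripper": 0, "x": 0.45, "y": 0, "z": 0.21, "ax": 0, "ay": 0, "az": 0},
  {"gripper": 0, "x": 0.45, "y": 0, "z": 0.21, "ax": 0, "ay": 0, "az": 0},
])

```text
clock: 7.9
position: [604.9, 202.4, 103.7]
ee_rot: [0.691, -0.69, 0.153, 0.153]
contact_force: [-0.2, 1.4, 0.2]
gripper_width: 42.4
grasp_force: 0.4
```

```bash
python3 st.py; python3 -c "
from h import *
im,d=snap('scene','s2.png'); cv2.imwrite('pics/s2c.png',cv2.resize(im[150:330,230:430,::-1],None,fx=3.3,fy=3.3))"
```

```text
7.9 [604.9 202.4 103.7] [ 0.72  0.62 -0.14  0.36 -1.14 -0.92] [-0.2  1.4  0.2] 42.41110472426973
[[ 0.002 -0.906  0.423]
 [-1.    -0.002 -0.   ]
 [ 0.001 -0.423 -0.906]]
```

View pics/s2c.png

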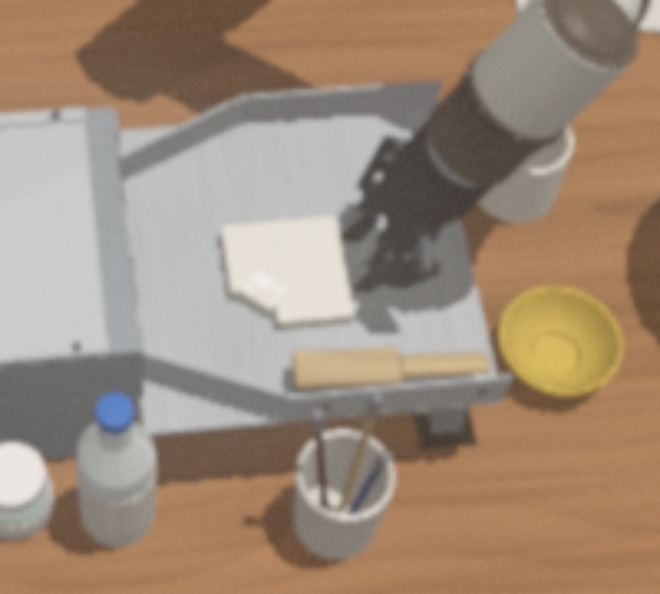

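The fingers now bear on the rear edge of the tile, at about crop (350,260). The tile has squared up to the feed direction and the brush hasn't moved, so I keep pushing.

Request:
send_rows([
  {"gripper": 0, "x": 0.5, "y": 0, "z": 0.233, "ax": 0, "ay": 0, "az": 0},
  {"gripper": 0, "x": 0.5, "y": 0, "z": 0.233, "ax": 0, "ay": 0, "az": 0},
  {"gripper": 0, "x": 0.5, "y": 0, "z": 0.233, "ax": 0, "ay": 0, "az": 0},
  {"gripper": 0, "x": 0.5, "y": 0, "z": 0.233, "ax": 0, "ay": 0, "az": 0},
  {"gripper": 0, "x": 0.5, "y": 0, "z": 0.233, "ax": 0, "ay": 0, "az": 0},
])

```text
clock: 8.37
position: [605.0, 174.7, 103.7]
ee_rot: [0.691, -0.69, 0.153, 0.153]
contact_force: [-0.0, 1.2, 0.1]
gripper_width: 42.4
grasp_force: 0.5
```

Request:
send_rows([
  {"gripper": 0, "x": 0.5, "y": 0, "z": 0.233, "ax": 0, "ay": 0, "az": 0},
  {"gripper": 0, "x": 0.5, "y": 0, "z": 0.233, "ax": 0, "ay": 0, "az": 0},
  {"gripper": 0, "x": 0.5, "y": 0, "z": 0.233, "ax": 0, "ay": 0, "az": 0},
  {"gripper": 0, "x": 0.5, "y": 0, "z": 0.233, "ax": 0, "ay": 0, "az": 0},
  {"gripper": 0, "x": 0.5, "y": 0, "z": 0.233, "ax": 0, "ay": 0, "az": 0},
])

```text
clock: 8.78
position: [605.0, 147.1, 103.7]
ee_rot: [0.691, -0.69, 0.153, 0.153]
contact_force: [0.3, 0.4, -0.5]
gripper_width: 42.5
grasp_force: 0.5
```

Request:
send_rows([
  {"gripper": 0, "x": 0.5, "y": 0, "z": 0.233, "ax": 0, "ay": 0, "az": 0},
  {"gripper": 0, "x": 0.5, "y": 0, "z": 0.233, "ax": 0, "ay": 0, "az": 0},
  {"gripper": 0, "x": 0.5, "y": 0, "z": 0.233, "ax": 0, "ay": 0, "az": 0},
  {"gripper": 0, "x": 0.5, "y": 0, "z": 0.233, "ax": 0, "ay": 0, "az": 0},
  {"gripper": 0, "x": 0.5, "y": 0, "z": 0.233, "ax": 0, "ay": 0, "az": 0},
])

```text
clock: 9.2
position: [605.0, 119.5, 103.7]
ee_rot: [0.691, -0.69, 0.153, 0.153]
contact_force: [-0.6, 1.3, 0.4]
gripper_width: 42.9
grasp_force: 0.5
```

Request:
send_rows([
  {"gripper": 0, "x": 0.5, "y": 0, "z": 0.233, "ax": 0, "ay": 0, "az": 0},
  {"gripper": 0, "x": 0.5, "y": 0, "z": 0.233, "ax": 0, "ay": 0, "az": 0},
  {"gripper": 0, "x": 0.5, "y": 0, "z": 0.233, "ax": 0, "ay": 0, "az": 0},
  {"gripper": 0, "x": 0.5, "y": 0, "z": 0.233, "ax": 0, "ay": 0, "az": 0},
  {"gripper": 0, "x": 0.5, "y": 0, "z": 0.233, "ax": 0, "ay": 0, "az": 0},
])

```text
clock: 9.62
position: [605.1, 92.0, 103.7]
ee_rot: [0.691, -0.69, 0.153, 0.153]
contact_force: [0.4, 1.4, 0.4]
gripper_width: 42.7
grasp_force: 0.7
```

```bash
python3 st.py; python3 -c "
from h import *
im,d=snap('scene','s3.png'); a=cv2.resize(im[150:330,200:400,::-1],None,fx=3,fy=3)
cv2.imwrite('pics/s3c.png',a)"
```

```text
9.6167 [605.1  92.  103.7] [ 0.57  0.55 -0.29  0.43 -1.02 -0.85] [0.4 1.4 0.4] 42.67449654396288
[[ 0.002 -0.906  0.423]
 [-1.    -0.002 -0.   ]
 [ 0.001 -0.423 -0.906]]
```

View pics/s3c.png

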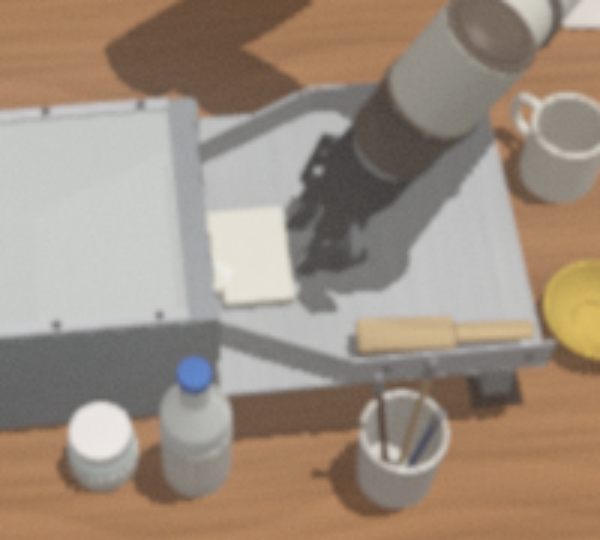

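The tile's leading edge is under the box front (crop x≈210), square and within the opening. I keep pushing.

Request:
send_rows([
  {"gripper": 0, "x": 0.5, "y": 0, "z": 0.233, "ax": 0, "ay": 0, "az": 0},
  {"gripper": 0, "x": 0.5, "y": 0, "z": 0.233, "ax": 0, "ay": 0, "az": 0},
  {"gripper": 0, "x": 0.5, "y": 0, "z": 0.233, "ax": 0, "ay": 0, "az": 0},
  {"gripper": 0, "x": 0.5, "y": 0, "z": 0.233, "ax": 0, "ay": 0, "az": 0},
  {"gripper": 0, "x": 0.5, "y": 0, "z": 0.233, "ax": 0, "ay": 0, "az": 0},
])

```text
clock: 10.08
position: [605.1, 64.4, 103.7]
ee_rot: [0.691, -0.69, 0.153, 0.153]
contact_force: [0.2, 1.0, -0.5]
gripper_width: 42.6
grasp_force: 0.6
```

Request:
send_rows([
  {"gripper": 0, "x": 0.45, "y": 0, "z": 0.21, "ax": 0, "ay": 0, "az": 0},
  {"gripper": 0, "x": 0.45, "y": 0, "z": 0.21, "ax": 0, "ay": 0, "az": 0},
  {"gripper": 0, "x": 0.45, "y": 0, "z": 0.21, "ax": 0, "ay": 0, "az": 0},
  {"gripper": 0, "x": 0.45, "y": 0, "z": 0.21, "ax": 0, "ay": 0, "az": 0},
  {"gripper": 0, "x": 0.45, "y": 0, "z": 0.21, "ax": 0, "ay": 0, "az": 0},
])

```text
clock: 10.5
position: [605.2, 39.6, 103.7]
ee_rot: [0.691, -0.69, 0.153, 0.153]
contact_force: [-0.2, 1.1, 0.5]
gripper_width: 42.8
grasp_force: 0.6
```

Request:
send_rows([
  {"gripper": 0, "x": 0.36, "y": 0, "z": 0.17, "ax": 0, "ay": 0, "az": 0},
  {"gripper": 0, "x": 0.36, "y": 0, "z": 0.17, "ax": 0, "ay": 0, "az": 0},
  {"gripper": 0, "x": 0.36, "y": 0, "z": 0.17, "ax": 0, "ay": 0, "az": 0},
  {"gripper": 0, "x": 0.36, "y": 0, "z": 0.17, "ax": 0, "ay": 0, "az": 0},
])

```text
clock: 10.83
position: [605.5, 23.9, 103.8]
ee_rot: [0.691, -0.69, 0.153, 0.153]
contact_force: [0.2, 1.2, 1.1]
gripper_width: 42.7
grasp_force: 0.8
```

```bash
python3 st.py; python3 -c "
from h import *
im,d=snap('scene','s4.png'); a=cv2.resize(im[160:310,120:370,::-1],None,fx=3,fy=3)
im,d=snap('top','t4.png'); b=cv2.resize(im[100:250,220:470,::-1],None,fx=1.5,fy=1.5)
cv2.imwrite('pics/s4c.png',a[:450]); print(arm.boxes_of('top','tile')[:2],arm.boxes_of('scene','tile')[:2])"
```

```text
10.8333 [605.5  23.9 103.8] [ 0.47  0.52 -0.36  0.48 -0.96 -0.8 ] [0.2 1.2 1.1] 42.671646978510886
[[ 0.002 -0.906  0.423]
 [-1.    -0.002 -0.001]
 [ 0.001 -0.423 -0.906]]
[{'rect': [293.1, 149.1, 5.7, 43.2], 'score': 0.66}] []
```

View pics/s4c.png

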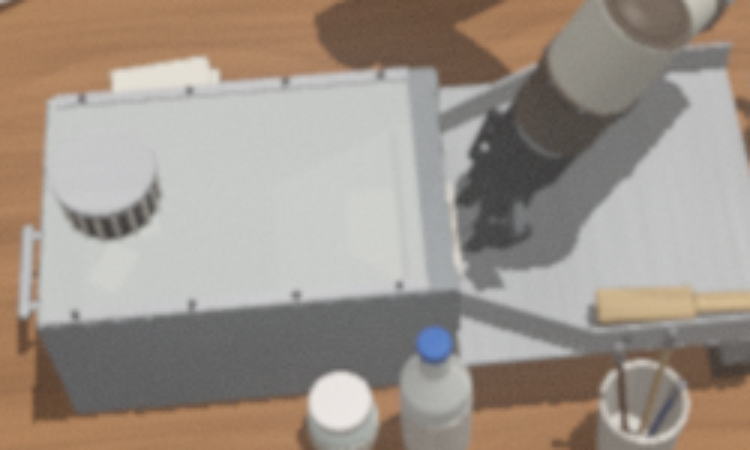

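```bash
python3 -c "
from h import *
w=cloud('top',np.load('top.npy')); im=cv2.imread('pics/t4.png')
for r in (158,165,172,180,188):
  print(r,[(c,w[r,c].round(0).tolist(),im[r,c].tolist()) for c in range(288,304,2)])
"; python3 -c "
import cv2; im=cv2.imread('pics/t4.png'); cv2.imwrite('pics/t4c.png',cv2.resize(im[110:250,200:400],None,fx=4,fy=4))"
```

```text
158 [(288, [635.0, 29.0, 146.0], [11, 8, 11]), (290, [639.0, 24.0, 124.0], [24, 22, 22]), (292, [643.0, 18.0, 98.0], [155, 158, 160]), (294, [642.0, 14.0, 106.0], [134, 146, 156]), (296, [640.0, 9.0, 116.0], [186, 204, 217]), (298, [628.0, 7.0, 183.0], [94, 94, 96]), (300, [628.0, 2.0, 182.0], [126, 126, 126]), (302, [628.0, -2.0, 182.0], [124, 124, 123])]
165 [(288, [625.0, 28.0, 104.0], [62, 62, 64]), (290, [625.0, 23.0, 106.0], [61, 63, 63]), (292, [626.0, 18.0, 95.0], [70, 70, 72]), (294, [625.0, 14.0, 107.0], [107, 119, 130]), (296, [623.0, 9.0, 118.0], [185, 204, 218]), (298, [612.0, 7.0, 181.0], [120, 121, 126]), (300, [612.0, 2.0, 181.0], [125, 126, 125]), (302, [612.0, -2.0, 181.0], [126, 125, 125])]
172 [(288, [608.0, 28.0, 103.0], [70, 73, 72]), (290, [608.0, 23.0, 101.0], [68, 68, 69]), (292, [608.0, 18.0, 101.0], [68, 69, 69]), (294, [607.0, 14.0, 108.0], [69, 75, 80]), (296, [606.0, 9.0, 116.0], [187, 206, 219]), (298, [596.0, 7.0, 183.0], [121, 125, 127]), (300, [596.0, 3.0, 183.0], [124, 124, 123]), (302, [596.0, -2.0, 184.0], [123, 124, 123])]
180 [(288, [583.0, 29.0, 142.0], [40, 39, 40]), (290, [585.0, 24.0, 133.0], [45, 45, 46]), (292, [589.0, 18.0, 99.0], [55, 57, 56]), (294, [588.0, 14.0, 111.0], [136, 148, 155]), (296, [586.0, 9.0, 119.0], [187, 208, 220]), (298, [578.0, 7.0, 181.0], [120, 123, 127]), (300, [578.0, 3.0, 184.0], [125, 124, 123]), (302, [578.0, -2.0, 182.0], [122, 121, 121])]
188 [(288, [569.0, 28.0, 102.0], [71, 73, 73]), (290, [569.0, 23.0, 105.0], [133, 136, 138]), (292, [569.0, 18.0, 103.0], [165, 165, 169]), (294, [569.0, 14.0, 106.0], [140, 153, 160]), (296, [567.0, 9.0, 122.0], [186, 205, 218]), (298, [560.0, 7.0, 182.0], [94, 93, 95]), (300, [560.0, 2.0, 182.0], [122, 120, 121]), (302, [560.0, -2.0, 179.0], [121, 120, 122])]
```

View pics/t4c.png

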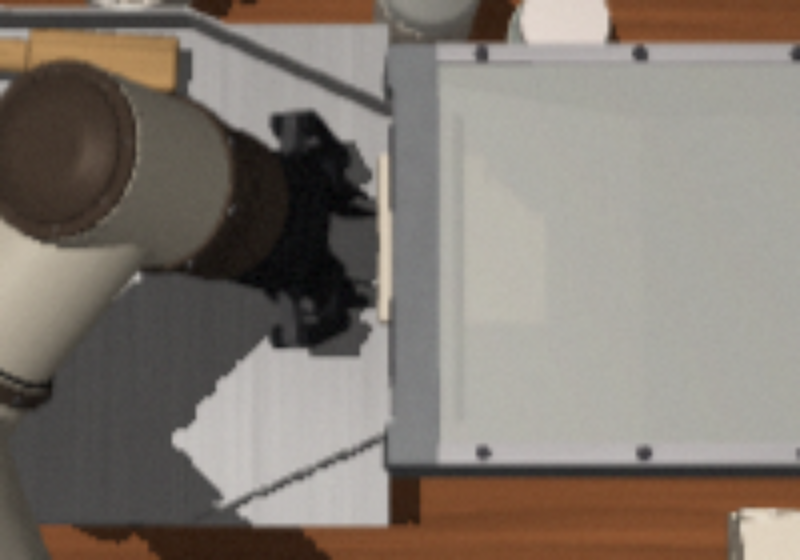

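The rear edge shows just before the lip, at about (384,235) in the crop (world Y≈14). The rest is seen through the window with its chipped corner, square and on the brink. I'll push gently a bit further.

Request:
send_rows([
  {"gripper": 0, "x": 0.27, "y": 0, "z": 0.13, "ax": 0, "ay": 0, "az": 0},
  {"gripper": 0, "x": 0.27, "y": 0, "z": 0.13, "ax": 0, "ay": 0, "az": 0},
  {"gripper": 0, "x": 0.27, "y": 0, "z": 0.13, "ax": 0, "ay": 0, "az": 0},
  {"gripper": 0, "x": 0, "y": 0, "z": 0, "ax": 0, "ay": 0, "az": 0},
])

```text
clock: 11.37
position: [604.9, 14.5, 103.4]
ee_rot: [0.691, -0.69, 0.153, 0.153]
contact_force: [1.5, -0.9, 0.3]
gripper_width: 42.7
grasp_force: 0.0
```

```bash
python3 st.py; python3 -c "
from h import *
im,d=snap('top','t5.png');w=cloud('top',d)
for r in (158,172,188): print(r,[(c,w[r,c].round(0).tolist(),im[r,c].tolist()) for c in range(292,300,1)])
cv2.imwrite('pics/t5c.png',cv2.resize(im[110:250,200:400,::-1],None,fx=4,fy=4))"
```

```text
11.3667 [604.9  14.5 103.4] [ 0.46  0.52 -0.37  0.48 -0.95 -0.79] [ 1.5 -0.9  0.3] 42.70494088191561
[[ 0.001 -0.906  0.423]
 [-1.    -0.001  0.001]
 [-0.    -0.423 -0.906]]
158 [(292, [637.0, 19.0, 134.0], [20, 20, 19]), (293, [638.0, 17.0, 127.0], [13, 11, 16]), (294, [640.0, 14.0, 118.0], [28, 29, 28]), (295, [640.0, 12.0, 119.0], [113, 109, 110]), (296, [642.0, 9.0, 103.0], [167, 164, 161]), (297, [630.0, 9.0, 172.0], [95, 93, 92]), (298, [629.0, 7.0, 180.0], [96, 95, 96]), (299, [628.0, 5.0, 183.0], [118, 119, 118])]
172 [(292, [609.0, 18.0, 98.0], [68, 66, 66]), (293, [609.0, 16.0, 100.0], [69, 68, 68]), (294, [608.0, 14.0, 101.0], [69, 66, 66]), (295, [609.0, 11.0, 97.0], [70, 68, 69]), (296, [609.0, 9.0, 99.0], [76, 74, 75]), (297, [609.0, 6.0, 99.0], [72, 72, 68]), (298, [596.0, 7.0, 181.0], [104, 104, 105]), (299, [596.0, 5.0, 183.0], [121, 121, 120])]
188 [(292, [570.0, 18.0, 101.0], [66, 64, 66]), (293, [570.0, 16.0, 98.0], [70, 68, 67]), (294, [570.0, 14.0, 101.0], [70, 70, 68]), (295, [570.0, 11.0, 99.0], [167, 164, 160]), (296, [570.0, 9.0, 98.0], [177, 173, 171]), (297, [561.0, 9.0, 173.0], [98, 95, 94]), (298, [560.0, 7.0, 177.0], [92, 90, 92]), (299, [560.0, 5.0, 179.0], [119, 121, 121])]
```

View pics/t5c.png

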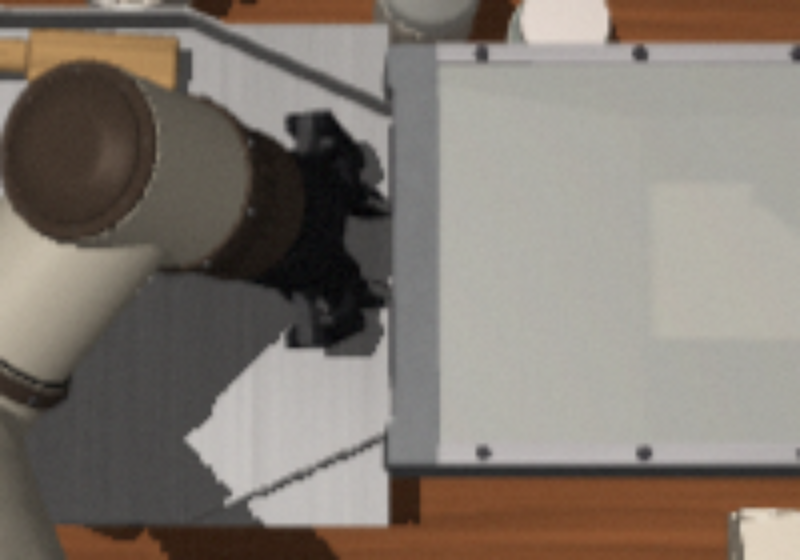

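The tile has slid down: it now lies deep in the box, at about (730,260) in the crop, and the contact force is gone. I'll draw the hand straight back.

Request:
send_rows([
  {"gripper": 0, "x": -0.9, "y": 0, "z": -0.43, "ax": 0, "ay": 0, "az": 0},
  {"gripper": 0, "x": -1.8, "y": 0, "z": -0.86, "ax": 0, "ay": 0, "az": 0},
  {"gripper": 0, "x": -2.2, "y": 0, "z": -1.05, "ax": 0, "ay": 0, "az": 0},
  {"gripper": 0, "x": -2.2, "y": 0, "z": -1.05, "ax": 0, "ay": 0, "az": 0},
  {"gripper": 0, "x": -2.2, "y": 0, "z": -1.05, "ax": 0, "ay": 0, "az": 0},
])

```text
clock: 11.83
position: [605.0, 120.0, 104.5]
ee_rot: [0.691, -0.69, 0.153, 0.153]
contact_force: [-0.4, 0.8, 1.0]
gripper_width: 42.6
grasp_force: 0.0
```

Request:
send_rows([
  {"gripper": 0, "x": -1.0, "y": 0, "z": -2.6, "ax": 0, "ay": 0, "az": 0},
  {"gripper": 0, "x": -0.7, "y": 0, "z": -3, "ax": 0, "ay": 0, "az": 0},
  {"gripper": 0, "x": -0.7, "y": 0, "z": -3, "ax": 0, "ay": 0, "az": 0},
  {"gripper": 0, "x": -0.7, "y": 0, "z": -3, "ax": 0, "ay": 0, "az": 0},
  {"gripper": 0, "x": 0, "y": 0, "z": 0, "ax": 0, "ay": 0, "az": 0},
])

```text
clock: 12.25
position: [607.6, 201.0, 202.0]
ee_rot: [0.693, -0.689, 0.155, 0.147]
contact_force: [0.2, -0.6, 1.3]
gripper_width: 42.7
grasp_force: 0.0
```

Request:
send_rows([
  {"gripper": 0, "x": 0, "y": 0, "z": 0, "ax": 0, "ay": 0, "az": 0},
  {"gripper": 0, "x": 0, "y": 0, "z": 0, "ax": 0, "ay": 0, "az": 0},
  {"gripper": 0, "x": 0, "y": 0, "z": 0, "ax": 0, "ay": 0, "az": 0},
  {"gripper": 0, "x": 0, "y": 0, "z": 0, "ax": 0, "ay": 0, "az": 0},
  {"gripper": 0, "x": 0, "y": 0, "z": 0, "ax": 0, "ay": 0, "az": 0},
])

```text
clock: 12.67
position: [604.6, 194.5, 195.5]
ee_rot: [0.691, -0.69, 0.153, 0.154]
contact_force: [1.2, -0.5, 0.5]
gripper_width: 42.9
grasp_force: 0.0
```

```bash
python3 st.py; python3 -c "
from h import *
im,d=snap('top','t6.png'); im2,d2=snap('scene','s6.png')
a=cv2.resize(im[100:250,160:470,::-1],None,fx=2,fy=2); b=cv2.resize(im2[160:310,120:430,::-1],None,fx=2,fy=2)
cv2.imwrite('pics/f6.png',np.vstack([a,b])[:600])
w=cloud('scene',d2)
m=(abs(w[...,0]-594)<85)&(w[...,1]>-15)&(w[...,1]<40)&(w[...,2]>104)&(w[...,2]<172)
q=w[m]; print(len(q), [(lo,np.median(q[(q[:,2]>=lo)&(q[:,2]<lo+10)][:,1]).round(1)) for lo in range(104,172,10)])
o=cloud('scene',d2)
for n in('brush','mug','dish','brush_pot','water','jar','tiles'):
    print(n,[(np.round(r['rect']).tolist(),round(r['score'],2)) for r in arm.boxes_of('scene',n)[:1]])"
```

```text
12.6667 [604.6 194.5 195.5] [ 0.71  0.53 -0.04  0.34 -1.31 -0.85] [ 1.2 -0.5  0.5] 42.91610818535011
[[ 0.002 -0.906  0.424]
 [-1.    -0.001  0.002]
 [-0.001 -0.424 -0.906]]
97 [(104, np.float64(29.0)), (114, np.float64(nan)), (124, np.float64(nan)), (134, np.float64(nan)), (144, np.float64(nan)), (154, np.float64(nan)), (164, np.float64(11.1))]
brush [([320.0, 257.0, 60.0, 12.0], 0.94)]
mug [([378.0, 181.0, 26.0, 42.0], 0.94)]
dish [([382.0, 238.0, 39.0, 29.0], 0.82)]
brush_pot [([322.0, 270.0, 28.0, 47.0], 0.93)]
water [([252.0, 268.0, 26.0, 45.0], 0.94)]
jar [([221.0, 284.0, 26.0, 28.0], 0.94)]
tiles [([156.0, 180.0, 36.0, 9.0], 0.74)]
  return _methods._mean(a, axis=axis, dtype=dtype,
  ret = ret.dtype.type(ret / rcount)
```

View pics/f6.png

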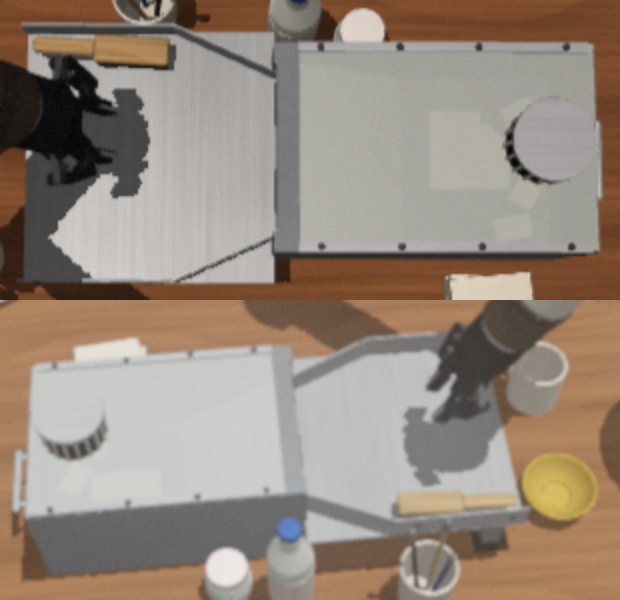

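The tile lies flat on the box floor, seen through the window at about (468,150). The tray is clear, and the brush and other things are where they were. The flap is hidden from both cameras, but nothing props it. I'll wait a little for it to settle, then hand in.

Request:
send_rows([
  {"gripper": 0, "x": 0, "y": 0, "z": 0, "ax": 0, "ay": 0, "az": 0},
  {"gripper": 0, "x": 0, "y": 0, "z": 0, "ax": 0, "ay": 0, "az": 0},
  {"gripper": 0, "x": 0, "y": 0, "z": 0, "ax": 0, "ay": 0, "az": 0},
  {"gripper": 0, "x": 0, "y": 0, "z": 0, "ax": 0, "ay": 0, "az": 0},
  {"gripper": 0, "x": 0, "y": 0, "z": 0, "ax": 0, "ay": 0, "az": 0},
])

```text
clock: 13.53
position: [604.9, 195.4, 196.5]
ee_rot: [0.691, -0.69, 0.153, 0.153]
contact_force: [-0.7, -0.1, -0.0]
gripper_width: 42.7
grasp_force: 0.0
```

Request:
send_rows([
  {"gripper": 0, "x": 0, "y": 0, "z": 0, "ax": 0, "ay": 0, "az": 0},
  {"gripper": 0, "x": 0, "y": 0, "z": 0, "ax": 0, "ay": 0, "az": 0},
  {"gripper": 0, "x": 0, "y": 0, "z": 0, "ax": 0, "ay": 0, "az": 0},
  {"gripper": 0, "x": 0, "y": 0, "z": 0, "ax": 0, "ay": 0, "az": 0},
  {"gripper": 0, "x": 0, "y": 0, "z": 0, "ax": 0, "ay": 0, "az": 0},
])

```text
clock: 13.95
position: [604.9, 195.3, 196.5]
ee_rot: [0.691, -0.69, 0.153, 0.153]
contact_force: [-0.3, -0.0, -0.4]
gripper_width: 42.7
grasp_force: 0.0
```

Request:
send_rows([
  {"gripper": 0, "x": 0, "y": 0, "z": 0, "ax": 0, "ay": 0, "az": 0},
  {"gripper": 0, "x": 0, "y": 0, "z": 0, "ax": 0, "ay": 0, "az": 0},
  {"gripper": 0, "x": 0, "y": 0, "z": 0, "ax": 0, "ay": 0, "az": 0},
  {"gripper": 0, "x": 0, "y": 0, "z": 0, "ax": 0, "ay": 0, "az": 0},
  {"gripper": 0, "x": 0, "y": 0, "z": 0, "ax": 0, "ay": 0, "az": 0},
])

```text
clock: 14.37
position: [604.9, 195.3, 196.4]
ee_rot: [0.691, -0.69, 0.153, 0.153]
contact_force: [-1.1, 0.1, 1.6]
gripper_width: 42.6
grasp_force: 0.0
```

```bash
python3 -c "
from bench import arm
print(arm.job_done())"
```

```text
the job is handed in; nothing more can be done
None
```

The chipped tile was pushed through the flap and lies on the scrap box floor, the hand is drawn back, the brush and other things look unmoved, and the job was handed in at about 14 s; neither camera could see the flap, but nothing props it open.

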